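# Fetch the tip cleaner from behind the containers in the bench caddy

## Task

The soldering stand is missing its brass tip cleaner, which stands in the middle of the round bench caddy, shut in by three tall containers. Clear all three containers out of the way into the side tray, set the tip cleaner down inside the round collar of the soldering stand, then put each container back in the holder it came from, the one made for its width. Keep everything upright, set things down rather than drop them, and leave the small stepper motor beside the caddy where it stands.

Things in the scene. Friction and masses are not known exactly. Their poses are not given: they have to be found in the camera images.
- cleaner: Tip cleaner: short dark round metal pot with curled brass in its open mouth, 50 mm diameter up to 34 mm, drawn in to 43 mm at its 42 mm high rim, about 0.15 kg. Stands loose on the caddy's flat top (20 mm above the table) at its middle, 64 mm from the centre of each holder; while the containers stand there the gripper has no room to come down to it. Origin: centre of its underside, z up.
- bottle: Widest container: white plastic bottle, closed, 58 mm diameter (foot bevelled to 48 mm over its lowest 6 mm) up to 108 mm, rounded shoulder to 123 mm, above it a ribbed grey screw cap 31 mm diameter from 124 to 146 mm, its top. About 0.25 kg. Can be gripped by the cap with the fingertips just above the shoulder. Origin: centre of its underside, z up.
- can: Middle container: bare aluminium aerosol can, 48 mm diameter (foot bevelled to 38 mm over its lowest 6 mm) up to 112 mm, tapering to 123 mm, above it a black cap 37 mm diameter from 123 to 147 mm, top at 150 mm. About 0.27 kg. Can be gripped by the cap with the fingertips just above the shoulder. Origin: centre of its underside, z up.
- stick: Slimmest container: white glue stick, 38 mm diameter tube (foot narrowed to 31 mm over its lowest 10 mm), straight cap 39 mm diameter from 80 mm to its top at 125 mm. About 0.09 kg. Origin: centre of its underside, z up.
- holder_wide: Black open cup holder fixed on the round wooden caddy (disc 224 mm across, top 20 mm above the table), holder of the bottle: inside diameter 70 mm, outside 74 mm, rim 10 mm and inner floor 3 mm above its origin. The bottle stands in it at the start. Origin: centre of its underside, on the caddy's top.
- holder_mid: Like holder_wide, but the holder of the can: inside diameter 60 mm, outside 64 mm, rim 10 mm, floor 3 mm above its origin. The can stands in it at the start. The three holders stand evenly round the caddy's middle in any order.
- holder_slim: Like holder_wide, but the holder of the glue stick: inside diameter 50 mm, outside 54 mm, rim 10 mm, floor 3 mm above its origin. The glue stick stands in it at the start.
- stand: Dark cast soldering stand, fixed, 200 x 96 mm, with a raised round collar for the tip cleaner: inside diameter 68 mm, outside 75 mm, rim 23 mm above the table, floor inside it 14 mm above the table. The spring guard with the iron stands on its +x half, from 75 mm off the collar's centre, up to 0.20 m high. Origin: on the table below the collar's centre; x points towards the iron.
- side_tray: Side tray: empty low aluminium tray, fixed, 260 mm along its x by 104 mm along its y, walls 4 mm thick and 18 mm high, floor 4 mm above the table. The containers wait standing in it, side by side along its x (80 mm apart is enough). Origin: centre of its underside.
- motor: Bystander, to be left alone: small stepper motor standing loose on the table, square 42 x 42 mm, silver and black, 40 mm high, with a thin shaft up to 64 mm. It stands on the robot's side of the caddy, to the left or right. Origin: centre of its underside, z up.

How it is judged:
On the way, in this order (a step that is already met when the one before it is completed fails the run):
1. the bottle, the can and the glue stick all stand upright in the side tray, let go (x of bottle in the frame of side_tray between -0.115 and 0.115 m and y of bottle in the frame of side_tray between -0.037 and 0.037 m and z of bottle in the frame of side_tray between -0.002 and 0.01 m and angle between each of bottle, can, stick's own z axis and vertical below 0.12 rad and linear speed of each of bottle, can, stick below 0.03 m/s and angular speed of each of bottle, can, stick below 0.3 rad/s and contact force between each of bottle, can, stick and the fingers below 0.1 N and x of can in the frame of side_tray between -0.115 and 0.115 m and y of can in the frame of side_tray between -0.037 and 0.037 m and z of can in the frame of side_tray between -0.002 and 0.01 m and x of stick in the frame of side_tray between -0.115 and 0.115 m and y of stick in the frame of side_tray between -0.037 and 0.037 m and z of stick in the frame of side_tray between -0.002 and 0.01 m), for 0.2 s.
2. the tip cleaner stands upright inside the soldering stand's collar, let go (horizontal distance between cleaner and stand below 0.012 m and z of cleaner in the frame of stand between 0.01 and 0.019 m and angle between cleaner's own z axis and vertical below 0.12 rad and linear speed of cleaner below 0.03 m/s and angular speed of cleaner below 0.3 rad/s and contact force between cleaner and the fingers below 0.1 N), for 0.2 s.
At the end, for the whole second after the job is handed in: The tip cleaner stands upright on the floor of the soldering stand's collar (within 12 mm of its centre); bottle, can and glue stick each stand upright on the floor of their own holder (within 12 mm of its centre); all let go and at rest; the stepper motor within 15 mm of where it was (all of step 2 and horizontal distance between bottle and holder_wide below 0.012 m and z of bottle in the frame of holder_wide between -0.002 and 0.008 m and angle between each of bottle, can, stick's own z axis and vertical below 0.12 rad and linear speed of each of bottle, can, stick below 0.03 m/s and angular speed of each of bottle, can, stick below 0.3 rad/s and contact force between each of bottle, can, stick and the fingers below 0.1 N and horizontal distance between can and holder_mid below 0.012 m and z of can in the frame of holder_mid between -0.002 and 0.008 m and horizontal distance between stick and holder_slim below 0.012 m and z of stick in the frame of holder_slim between -0.002 and 0.008 m and distance of motor from where it was at the start of the episode below 0.015 m); the robot touches nothing.
It fails at once if a container or the tip cleaner is tipped over (more than 40 degrees) (angle between any of bottle, can, stick, cleaner's own z axis and vertical above 0.7 rad).
It fails at once if a container or the tip cleaner is dropped (let go and falling from more than about 30 mm) ((contact force between bottle and the fingers below 0.02 N and linear speed of bottle above 0.75 m/s) or (contact force between can and the fingers below 0.02 N and linear speed of can above 0.75 m/s) or (contact force between stick and the fingers below 0.02 N and linear speed of stick above 0.75 m/s) or (contact force between cleaner and the fingers below 0.02 N and linear speed of cleaner above 0.75 m/s)).
It fails at once if the stepper motor is shifted by more than 15 mm (distance of motor from where it was at the start of the episode above 0.015 m).
It also fails if it takes over 139 s, if anything falls off the work surface, if the arm or the gripper's body presses on something with over 40 N, if the wrist force passes 120 N, or if a joint passes its speed limit or range.

## Robot

A 7-joint arm with a two-finger parallel gripper is mounted at the origin on the work surface. World frame = base frame: x ahead of the robot, y to its left, z up, the work surface at z = 0. Lengths are in m, angles in rad, forces in N, time in s.
With the tool pointing down it reaches from about 0.425 to 0.875 m from the base axis. Payload 8.4 kg.
Tool frame: the origin (TCP) lies midway between the tips of the shut fingers; the grasp point (between the pads) lies env.pinch_z behind it (env.pinch_z is the distance from the TCP to the grasp point, in m); z points along the fingers, y is the line along which they close (so a half turn about z gives the same grasp; the last joint's range is limited). The gripper opens to 85 mm and grips with 20 to 120 N. Pads are 22 mm wide; open, the fingers measure 114 mm over their backs; the gripper's body (76 mm by 85 mm) begins 54 mm behind the grasp point. The pads swing forward as they close: fully open they stand 13 mm farther back than shut.
Start: joints at [1.116, 0.333, 0.04, 1.465, -0.013, 1.343, -0.059], TCP at [0.226, -0.609, 0.231] pointing down, gripper open.
Joint ranges: [-2.58, 2.58], [-0.38, 2.09], [-1.3, 1.39], [0.25, 2.4], [-1.5, 4.64], [0.08, 2.09], [-2.65, 2.65]. Speed limits (rad/s): [2.22, 2.22, 2.79, 2.79, 3.14, 3.14, 3.14].

## Interface

Orientations are given as a rotation vector (axis times angle).
In Python, from bench import env gives the robot as it stands.
- The arm moves only by the tool arm_command, never from a script. Its argument "deltas" is a list of rows, each a list of 7 numbers: the opening, from 0 (shut) to 1 (fully open), then the shift along the tool's x, y, z in m, then the turn, a rotation vector about the tool's x, y, z in degrees. A call has 1 to 20 rows; each row shifts and turns the commanded pose from where the row before left it, along the tool's axes as they then stand; what a row does not reach is not made up. A row lasts 1/10 s, in which the tool goes at most 50 mm and 8.59 degrees, less where a joint would pass 70% of its speed; a pose out of reach is approached as far as the arm can. A call with a gripper value outside its range is refused whole. The fingers move at their own pace and stop on an object; "newtons" is the grip in N (left out, the last holds). Time passes only in rows, so rows that do not move let the fingers close. It gives the time, the measured TCP pose, the force, the opening and the grip force at its end, in the units of the state.
- env.observe(): the state, without advancing time (a new reading comes with each control period).
- env.grab_frame(name): name is "scene" or "top" or "wrist"; returns a dict with "color" (400x640x3 uint8, blue, green, red), "mtx" (3x3 intrinsics, pixels), "position" and "orientation" of the camera in the world; the wrist camera has in their place "mount" (4x4, takes a point from camera to tool coordinates, whose origin is the TCP and whose axes are the flange's). Camera axes: x right, y down, z forward; pixel columns grow to the right and rows downward; lengths in m; the calibration is good to about 2 mm. A picture is of the moment at which its call begins: read the wrist's pose just before it. There is no depth.
- env.job_done(): hands the job in; it is judged then, once.
The state is a dict: "time": time; "joints": joint angles; "qvel": joint speeds; "tau": joint torques, N m; "tool_pos": TCP position; "tool_rot": TCP orientation; "wrist_force": force on the tool from outside, world axes, zero at the start; "moment": the same for the moment, N m; "finger_gap": finger opening in m; "gripper_force": force on a finger pad.
Only numpy, scipy, OpenCV 4.12 (cv2) and the standard library are available. Lean on these libraries where they do the work, as an engineer would, in place of code of your own. Each camera call takes 0.05 s, during which the arm holds its last target. There are 200 camera calls.

## Working session

There is one attempt and no reset: what is moved stays moved. The work goes in short steps, Python scripts to look and compute and a tool call to move; the robot and the scene stay as the last step left them, time stands still between calls to the robot, and variables do not carry over. Pictures are saved under pics/ and viewed, at most 14 in all, crops included, and the job is handed in when it is done.

Besides the shell and the picture viewer there is one more tool, called after "Call:" in YAML: its name, and indented under it one key for each argument. arm_command: Moves the arm, as the interface text tells. Its arguments: {"type":"object","properties":{"deltas":{"type":"array","items":{"type":"array","items":{"type":"number"}}},"newtons":{"type":"number"}},"required":["deltas"]}

```bash
mkdir -p pics; ls
python3 - <<'E'
from bench import env
import cv2,json
s=env.observe(); print({k:s[k] for k in('time','tool_pos','tool_rot','finger_gap','wrist_force')},env.pinch_z)
for n in('top','scene'):
    f=env.grab_frame(n); cv2.imwrite(f'pics/{n}0.png',f['color']); print(n,f['mtx'],f['position'],f['orientation'])
f=env.grab_frame('wrist');print(f['mount'])
E
```

```text
pics
{'time': 0.0, 'tool_pos': array([ 0.22624957, -0.60887757,  0.23039095]), 'tool_rot': array([-3.09043430e+00, -5.55687983e-01,  6.32086248e-04]), 'finger_gap': 0.08519955975719355, 'wrist_force': array([-0.25139227,  0.49882853, -0.27346276])} 0.0187
top [[447.8287439    0.         322.49788449]
 [  0.         447.8287439  202.82661199]
 [  0.           0.           1.        ]] [0.30435928 0.01342141 1.14554601] [-2.10141005  2.14872869 -0.20018485]
scene [[380.5979693    0.         315.99380435]
 [  0.         380.5979693  196.36417689]
 [  0.           0.           1.        ]] [0.83852567 0.21544161 0.72822274] [-1.30549352 -2.48304925  0.66705398]
[[-1.19348869e-04 -9.57267597e-01 -2.89203620e-01  7.42197124e-02]
 [ 9.99999984e-01 -7.47577714e-05 -1.65231940e-04 -3.33368239e-04]
 [ 1.36550964e-04 -2.89203635e-01  9.57267590e-01 -1.42064434e-01]
 [ 0.00000000e+00  0.00000000e+00  0.00000000e+00  1.00000000e+00]]
```

View pics/top0.png

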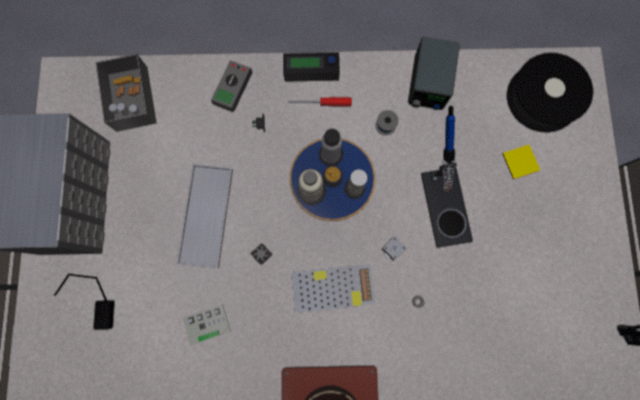

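View pics/scene0.png

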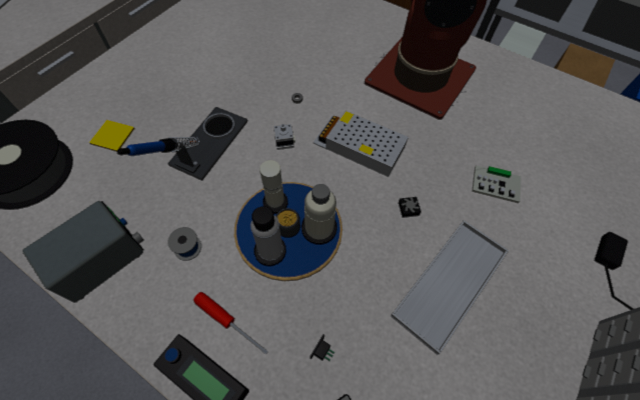

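Top view: bottle (311,185), can (331,146), stick (357,183), cleaner (333,176), tray (206,216), collar (452,223), motor (394,247). I'll zoom in for exact pixels.

```bash
cat > h.py <<'E'
import numpy as np,cv2
from scipy.spatial.transform import Rotation as R
def ray(f,px,z):
    d=R.from_rotvec(f['orientation']).as_matrix()@np.linalg.inv(f['mtx'])@np.array([px[0],px[1],1.])
    return f['position']+d*(z-f['position'][2])/d[2]
def proj(f,P):
    c=(np.atleast_2d(P)-f['position'])@R.from_rotvec(f['orientation']).as_matrix()
    p=c@f['mtx'].T; return p[:,:2]/p[:,2:]
E
python3 - <<'E'
from h import *
from bench import env
t=env.grab_frame('top');s=env.grab_frame('scene')
import pickle;pickle.dump((t,s),open('f.pkl','wb'))
for n,p,z in(('caddy',(332.5,178),.02),('bottle',(311,178),.166),('can',(331,135),.17),('stick',(359,177),.145),('cleaner',(333,175),.062),('collar',(452,223),.023),('motor',(394,244),.04),('t1',(194,166),.018),('t2',(232,168),.018),('t3',(219,267),.018),('t4',(179,263),.018)): print(n,ray(t,p,z).round(3))
a=cv2.resize(t['color'][120:225,280:385],None,fx=4.5,fy=4.5,interpolation=cv2.INTER_CUBIC)
b=cv2.resize(s['color'][145:285,225:350],None,fx=3.375,fy=3.375,interpolation=cv2.INTER_CUBIC)[:472]
g=np.zeros((472,a.shape[1]+b.shape[1],3),np.uint8);g[:a.shape[0],:a.shape[1]]=a;g[:b.shape[0],a.shape[1]:]=b
print(a.shape,b.shape);g=np.clip(g*1.6,0,255).astype(np.uint8)[:,:800];cv2.imwrite('pics/c1.png',g)
a=cv2.resize(t['color'][160:275,170:240],None,fx=4,fy=4,interpolation=cv2.INTER_CUBIC)
b=cv2.resize(t['color'][160:275,380:480],None,fx=4,fy=4,interpolation=cv2.INTER_CUBIC)
cv2.imwrite('pics/c2.png',np.clip(np.hstack([a,b])*1.5,0,255).astype(np.uint8))
E
```

```text
caddy [ 0.58  -0.019  0.02 ]
bottle [0.546 0.034 0.166]
can [ 0.644 -0.014  0.17 ]
stick [ 0.551 -0.076  0.145]
cleaner [ 0.578 -0.019  0.062]
collar [ 0.456 -0.318  0.023]
motor [ 0.404 -0.166  0.04 ]
t1 [0.621 0.34  0.018]
t2 [0.613 0.242 0.018]
t3 [0.359 0.27  0.018]
t4 [0.371 0.37  0.018]
(472, 472, 3) (472, 422, 3)
```

View pics/c1.png

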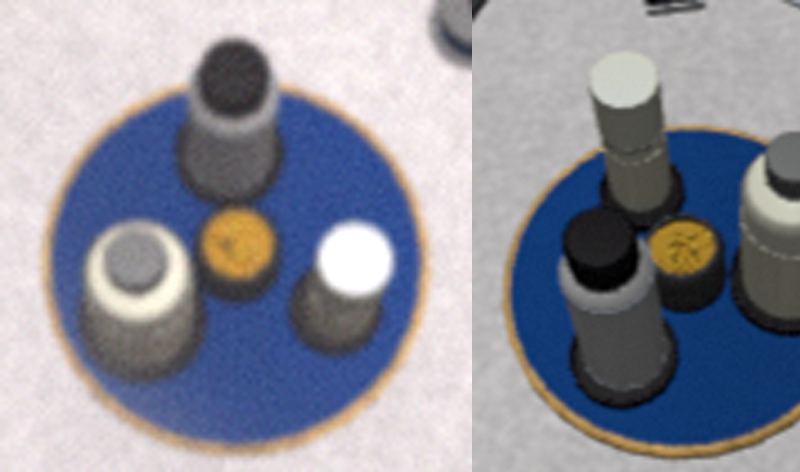

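View pics/c2.png

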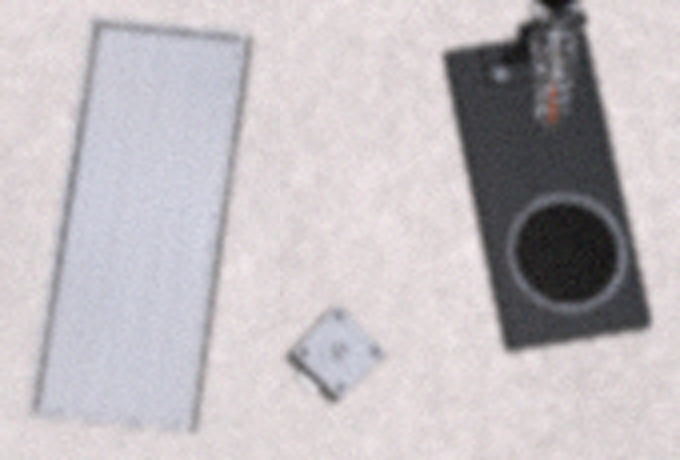

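Run:
```python
from h import *
import pickle
from scipy.optimize import least_squares
t,s=pickle.load(open('f.pkl','rb'))
o=lambda x,y:(280+x/4.5-.4,120+y/4.5-.4)
tp={'bottle':(o(136,257),.169),'can':(o(233,76),.173),'stick':(o(355,259),.148),'cleaner':(o(238,244),.062),'disc':(o(234,267),.02),'collar':((451.9,222.9),.023),'motor':((394.1,247.6),.04)}
sp={'stick':(270.1,169.1),'can':(262.7,214.4),'cleaner':(287.9,218.3)}
W={n:ray(t,p,z) for n,(p,z) in tp.items()}
for n in W: print(n,W[n].round(4),ray(s,sp[n],tp[n][1]).round(4) if n in sp else '')
def res(v):
    r=[]
    for n,k in(('bottle',0),('can',v[3]),('stick',-v[3])):
        a=v[2]+k; r+=list(W[n][:2]-v[:2]-.064*np.array([np.cos(a),np.sin(a)]))
    return r
for k in(1,-1):
    f=lambda v:res([*v,k*2*np.pi/3])
    q=least_squares(f,[.58,-.02,2.1]); print(k,q.cost**.5,q.x,(np.array(f(q.x))*1e3).round(1))
T=np.array([ray(t,p,.018) for p in((193.1,165.1),(232.1,169.1),(218.4,267.1),(178.4,262.6))]);c=T.mean(0)
u=(T[0]+T[1]-T[2]-T[3])[:2];print(T.round(3),c,np.degrees(np.arctan2(u[1],u[0])),np.linalg.norm(u)/2)
# wrist base: tool axes now
from bench import env
st=env.observe();print(R.from_rotvec(st['tool_rot']).as_matrix().round(3))
```

```text
bottle [0.5478 0.0362 0.169 ] 
can [ 0.6398 -0.0145  0.173 ] [ 0.6426 -0.0151  0.173 ]
stick [ 0.5495 -0.0748  0.148 ] [ 0.5519 -0.073   0.148 ]
cleaner [ 0.5807 -0.0179  0.062 ] [ 0.5821 -0.0153  0.062 ]
disc [ 0.5778 -0.0165  0.02  ] 
collar [ 0.4561 -0.3176  0.023 ] 
motor [ 0.3956 -0.1655  0.04  ] 
1 0.1077582392577892 [ 0.57904571 -0.01769918  0.46432998] [-88.4  25.2 114.2 -32.  -25.7   6.8]
-1 0.0031165442066267445 [ 0.57904571 -0.01769918  2.1279629 ] [ 2.6 -0.4 -3.2  1.1  0.6 -0.6]
[[0.623 0.343 0.018]
 [0.61  0.241 0.018]
 [0.359 0.272 0.018]
 [0.372 0.372 0.018]] [0.49106149 0.30689886 0.018     ] -6.725014167383581 0.2532328350101307
[[ 0.937  0.348 -0.   ]
 [ 0.348 -0.937  0.001]
 [-0.    -0.001 -1.   ]]
```

Call:
arm_command:
  deltas:
    - [1, 0, 0, 0, 0, 0, 6.8]
    - [1, 0, 0, 0, 0, 0, 6.8]
    - [1, 0, 0, 0, 0, 0, 6.8]
    - [1, 0, 0, 0, 0, 0, 6.7]
    - [1, 0.015, -0.042, 0, 0, 0, 0]
    - [1, 0.015, -0.042, 0, 0, 0, 0]
    - [1, 0.015, -0.042, 0, 0, 0, 0]
    - [1, 0.015, -0.042, 0, 0, 0, 0]
    - [1, 0.015, -0.042, 0, 0, 0, 0]
    - [1, 0.015, -0.042, 0, 0, 0, 0]
    - [1, 0.015, -0.042, 0, 0, 0, 0]
    - [1, 0.015, -0.042, 0, 0, 0, 0]
    - [1, 0.015, -0.042, 0, 0, 0, 0]
    - [1, 0.015, -0.042, 0, 0, 0, 0]
    - [1, 0.015, -0.042, 0, 0, 0, 0]
    - [1, 0.015, -0.042, 0, 0, 0, 0]
    - [1, 0.015, -0.042, 0, 0, 0, 0]
    - [1, 0.015, -0.042, 0, 0, 0, 0]
    - [1, 0.015, -0.042, 0, 0, 0, 0]
    - [1, 0, 0, 0, 0, 0, 0]

```text
time: 2.25
tool_pos: [0.525, -0.0031, 0.2314]
tool_rot: [-3.134, 0.171, -0.001]
wrist_force: [-0.3, 0.1, -0.2]
finger_gap: 0.0852
gripper_force: 0.0
```

```bash
cat >> h.py <<'E'
def state(env):
    s=env.observe(); M=R.from_rotvec(s['tool_rot']).as_matrix()
    print('t',round(s['time'],1),'tcp',s['tool_pos'].round(4),'yaw',round(np.degrees(np.arctan2(M[1,0],M[0,0])),2),'gap',round(s['finger_gap'],4),'g',round(float(s['gripper_force']),1))
    return s,M
def go(env,*targets):
    s,M=state(env);p=s['tool_pos']
    for q in targets: print(q,'->',(M.T@(np.array(q)-p)*1e3).round(1)); p=np.array(q)
    y=np.radians(-6.7);G=np.array([[np.cos(y),np.sin(y),0],[np.sin(y),-np.cos(y),0],[0,0,-1]]).T
    print('rot',np.degrees(R.from_matrix(M.T@G.T.T).as_rotvec()).round(2) if 0 else np.degrees(R.from_matrix(M.T@np.array([[np.cos(y),np.sin(y),0],[np.sin(y),-np.cos(y),0],[0,0,-1]])).as_rotvec()).round(2))
def wrist(env):
    s,M=state(env);f=env.grab_frame('wrist');m=f['mount']
    f['position']=s['tool_pos']+M@m[:3,3];f['orientation']=R.from_matrix(M@m[:3,:3]).as_rotvec();return f
E
python3 - <<'E'
from h import *
from bench import env
f=wrist(env);go(env,(.546,.037,.231),(.546,.037,.15))
im=np.clip(f['color']*1.4,0,255).astype(np.uint8)
for P in((.546,.037,.169),(.643,-.016,.173),(.551,-.074,.148),(.581,-.017,.062)):
    u=proj(f,P)[0];print(P,u.round(1));cv2.drawMarker(im,tuple(int(v) for v in u.round()),(0,0,255),0,12)
cv2.imwrite('pics/w1.png',im)
E
```

```text
t 2.2 tcp [ 0.525  -0.0031  0.2314] yaw -6.24 gap 0.0852 g 0.0
t 2.3 tcp [ 0.5241 -0.0065  0.2312] yaw -6.4 gap 0.0852 g 0.0
(0.546, 0.037, 0.231) -> [ 16.9 -45.7   0.3]
(0.546, 0.037, 0.15) -> [ 0.   0.1 81. ]
rot [-0.07  0.01  0.3 ]
(0.546, 0.037, 0.169) [259.  196.1]
(0.643, -0.016, 0.173) [315.4  42.2]
(0.551, -0.074, 0.148) [399.5 168.7]
(0.581, -0.017, 0.062) [322.4 132.5]
```

View pics/w1.png

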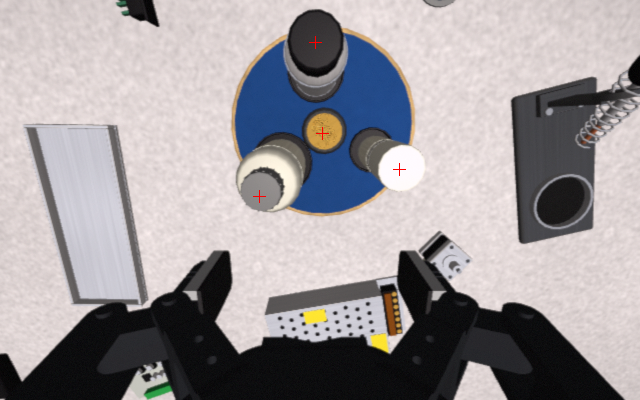

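Call:
arm_command:
  deltas:
    - [1, 0.006, -0.016, 0, 0, 0, 0]
    - [1, 0.007, -0.016, 0, 0, 0, 0]
    - [1, 0.0065, -0.016, 0, 0, 0, 0]
    - [1, 0, 0, 0, 0, 0, 0]
    - [1, 0, 0, 0.02, 0, 0, 0]
    - [1, 0, 0, 0.02, 0, 0, 0]
    - [1, 0, 0, 0.02, 0, 0, 0]
    - [1, 0, 0, 0.02, 0, 0, 0]
    - [1, 0, 0, 0, 0, 0, 0]
    - [0, 0, 0, 0, 0, 0, 0]
    - [0, 0, 0, 0, 0, 0, 0]
    - [0, 0, 0, 0, 0, 0, 0]
    - [0, 0, 0, 0, 0, 0, 0]
    - [0, 0, 0, 0, 0, 0, 0]
    - [0, 0, 0, 0, 0, 0, 0]
    - [0, 0, 0, 0, 0, 0, 0]
    - [0, 0, 0, 0, 0, 0, 0]
    - [0, 0, 0, 0, 0, 0, 0]
  newtons: 40

```text
time: 4.1
tool_pos: [0.5492, 0.0354, 0.1524]
tool_rot: [3.136, -0.184, 0.003]
wrist_force: [-1.1, -0.6, 6.9]
finger_gap: 0.0293
gripper_force: 39.5
```

Run:
```python
from h import *
from bench import env
go(env,(.548,.036,.2),(.491,.307,.2),(.491,.307,.131))
```

```text
t 4.1 tcp [0.5492 0.0354 0.1524] yaw -6.72 gap 0.0293 g 39.5
(0.548, 0.036, 0.2) -> [ -1.1  -0.4 -47.6]
(0.491, 0.307, 0.2) -> [-8.830e+01 -2.625e+02 -2.000e-01]
(0.491, 0.307, 0.131) -> [-0.1 -0.  69. ]
rot [ 0.   -0.1  -0.02]
```

Call:
arm_command:
  deltas:
    - [0, 0, 0, -0.01, 0, 0, 0]
    - [0, 0, 0, -0.02, 0, 0, 0]
    - [0, 0, 0, -0.02, 0, 0, 0]
    - [0, -0.004, -0.012, 0, 0, 0, 0]
    - [0, -0.008, -0.024, 0, 0, 0, 0]
    - [0, -0.01, -0.03, 0, 0, 0, 0]
    - [0, -0.01, -0.03, 0, 0, 0, 0]
    - [0, -0.01, -0.03, 0, 0, 0, 0]
    - [0, -0.01, -0.03, 0, 0, 0, 0]
    - [0, -0.01, -0.03, 0, 0, 0, 0]
    - [0, -0.01, -0.03, 0, 0, 0, 0]
    - [0, -0.008, -0.024, 0, 0, 0, 0]
    - [0, -0.006, -0.018, 0, 0, 0, 0]
    - [0, -0.002, -0.005, 0, 0, 0, 0]
    - [0, 0, 0, 0.02, 0, 0, 0]
    - [0, 0, 0, 0.02, 0, 0, 0]
    - [0, 0, 0, 0, 0, 0, 0]
    - [0, 0, 0, 0, 0, 0, 0]
    - [0, 0, 0, 0, 0, 0, 0]

```text
time: 6.0
tool_pos: [0.4923, 0.3071, 0.1624]
tool_rot: [-3.135, 0.185, -0.002]
wrist_force: [0.1, 0.4, -2.5]
finger_gap: 0.0296
gripper_force: 40.0
```

Run:
```python
from h import *
from bench import env
f=wrist(env);go(env,(.491,.307,.1335))
cv2.imwrite('pics/w2.png',np.clip(f['color']*1.4,0,255).astype(np.uint8))
print(env.observe()['wrist_force'])
```

```text
t 6.0 tcp [0.4923 0.3071 0.1624] yaw -6.74 gap 0.0296 g 40.0
t 6.0 tcp [0.4924 0.3072 0.1625] yaw -6.74 gap 0.0297 g 40.0
(0.491, 0.307, 0.1335) -> [-1.4  0.4 29. ]
rot [-0.05 -0.07 -0.04]
[ 0.45625267  0.96924171 -1.87578601]
```

View pics/w2.png

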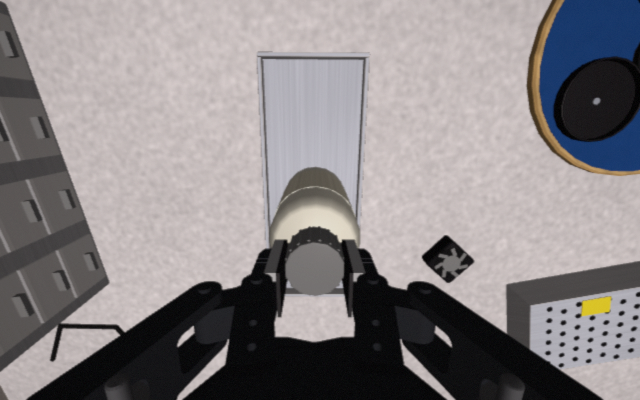

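Call:
arm_command:
  deltas:
    - [0, -0.001, 0, 0.01, 0, 0, 0]
    - [0, 0, 0, 0.01, 0, 0, 0]
    - [0, 0, 0, 0.006, 0, 0, 0]
    - [0, 0, 0, 0.002, 0, 0, 0]
    - [0, 0, 0, 0.001, 0, 0, 0]
    - [0, 0, 0, 0, 0, 0, 0]

```text
time: 6.65
tool_pos: [0.4916, 0.3072, 0.1336]
tool_rot: [-3.136, 0.184, -0.003]
wrist_force: [-1.5, -2.7, 11.5]
finger_gap: 0.0294
gripper_force: 41.4
```

Call:
arm_command:
  deltas:
    - [0.5, 0, 0, 0, 0, 0, 0]
    - [1, 0, 0, 0, 0, 0, 0]
    - [1, 0, 0, 0, 0, 0, 0]
    - [1, 0, 0, 0, 0, 0, 0]
    - [1, 0, 0, 0, 0, 0, 0]
    - [1, 0, 0, -0.02, 0, 0, 0]
    - [1, 0, 0, -0.04, 0, 0, 0]
    - [1, 0, 0, -0.02, 0, 0, 0]
    - [1, 0.013, 0.02, 0, 0, 0, 0]
    - [1, 0.019, 0.03, 0, 0, 0, 0]
    - [1, 0.019, 0.03, 0, 0, 0, 0]
    - [1, 0.019, 0.03, 0, 0, 0, 0]
    - [1, 0.019, 0.03, 0, 0, 0, 0]
    - [1, 0.019, 0.03, 0, 0, 0, 0]
    - [1, 0.019, 0.03, 0, 0, 0, 0]
    - [1, 0.019, 0.03, 0, 0, 0, 0]
    - [1, 0.019, 0.03, 0, 0, 0, 0]
    - [1, 0.019, 0.03, 0, 0, 0, 0]
    - [1, 0.003, 0.012, 0, 0, 0, 0]
    - [1, 0, 0, 0, 0, 0, 0]

```text
time: 8.65
tool_pos: [0.6413, -0.0173, 0.2117]
tool_rot: [3.135, -0.19, -0.001]
wrist_force: [-0.0, 1.0, 0.1]
finger_gap: 0.0855
gripper_force: 0.0
```

Call:
arm_command:
  deltas:
    - [1, 0, 0, 0, 0, 0, 0]
    - [1, 0, 0, 0, 0, 0, 0]

```text
time: 8.85
tool_pos: [0.6409, -0.0124, 0.2126]
tool_rot: [-3.136, 0.18, -0.0]
wrist_force: [-0.4, 0.4, 0.3]
finger_gap: 0.0854
gripper_force: 0.0
```

Run:
```python
from h import *
from bench import env
go(env,(.642,-.0155,.214),(.642,-.0155,.153),(.642,-.0155,.2),(.5705,.298,.2))
```

```text
t 8.8 tcp [ 0.6409 -0.0124  0.2126] yaw -6.56 gap 0.0854 g 0.0
(0.642, -0.0155, 0.214) -> [ 1.5  3.  -1.4]
(0.642, -0.0155, 0.153) -> [-0.  0. 61.]
(0.642, -0.0155, 0.2) -> [  0.  -0. -47.]
(0.5705, 0.298, 0.2) -> [-1.069e+02 -3.033e+02  2.000e-01]
rot [-0.05 -0.    0.14]
```

Call:
arm_command:
  deltas:
    - [1, 0.0015, 0.003, 0, 0, 0, 0]
    - [1, 0, 0, 0.02, 0, 0, 0]
    - [1, 0, 0, 0.02, 0, 0, 0]
    - [1, 0, 0, 0.018, 0, 0, 0]
    - [1, 0, 0, 0, 0, 0, 0]
    - [1, 0, 0, 0, 0, 0, 0]
    - [0, 0, 0, 0, 0, 0, 0]
    - [0, 0, 0, 0, 0, 0, 0]
    - [0, 0, 0, 0, 0, 0, 0]
    - [0, 0, 0, 0, 0, 0, 0]
    - [0, 0, 0, 0, 0, 0, 0]
    - [0, 0, 0, 0, 0, 0, 0]
    - [0, 0, 0, 0, 0, 0, 0]
    - [0, 0, 0, 0, 0, 0, 0]

```text
time: 10.25
tool_pos: [0.643, -0.0178, 0.1553]
tool_rot: [-3.136, 0.184, -0.002]
wrist_force: [-0.2, -0.8, 6.3]
finger_gap: 0.0353
gripper_force: 40.3
```

Call:
arm_command:
  deltas:
    - [0, 0, 0, -0.01, 0, 0, 0]
    - [0, 0, 0, -0.02, 0, 0, 0]
    - [0, 0, 0, -0.02, 0, 0, 0]
    - [0, -0.004, -0.012, 0, 0, 0, 0]
    - [0, -0.008, -0.024, 0, 0, 0, 0]
    - [0, -0.011, -0.03, 0, 0, 0, 0]
    - [0, -0.011, -0.03, 0, 0, 0, 0]
    - [0, -0.011, -0.03, 0, 0, 0, 0]
    - [0, -0.011, -0.03, 0, 0, 0, 0]
    - [0, -0.011, -0.03, 0, 0, 0, 0]
    - [0, -0.011, -0.03, 0, 0, 0, 0]
    - [0, -0.011, -0.03, 0, 0, 0, 0]
    - [0, -0.011, -0.03, 0, 0, 0, 0]
    - [0, -0.007, -0.022, 0, 0, 0, 0]
    - [0, -0.002, -0.007, 0, 0, 0, 0]
    - [0, 0, 0, 0.02, 0, 0, 0]
    - [0, 0, 0, 0.02, 0, 0, 0]
    - [0, 0, 0, 0.01, 0, 0, 0]
    - [0, 0, 0, 0, 0, 0, 0]
    - [0, 0, 0, 0, 0, 0, 0]

```text
time: 12.25
tool_pos: [0.57, 0.2976, 0.1547]
tool_rot: [-3.136, 0.185, -0.0]
wrist_force: [-0.2, 0.5, -1.5]
finger_gap: 0.035
gripper_force: 40.5
```

Call:
arm_command:
  deltas:
    - [0, 0, 0, 0.01, 0, 0, 0]
    - [0, 0, 0, 0.006, 0, 0, 0]
    - [0, 0, 0, 0.002, 0, 0, 0]
    - [0, 0, 0, 0.001, 0, 0, 0]
    - [0, 0, 0, 0, 0, 0, 0]

```text
time: 12.75
tool_pos: [0.5703, 0.2978, 0.1363]
tool_rot: [-3.136, 0.184, -0.002]
wrist_force: [-1.1, -1.4, 3.4]
finger_gap: 0.0353
gripper_force: 41.1
```

Call:
arm_command:
  deltas:
    - [0.5, 0, 0, 0, 0, 0, 0]
    - [1, 0, 0, 0, 0, 0, 0]
    - [1, 0, 0, 0, 0, 0, 0]
    - [1, 0, 0, 0, 0, 0, 0]
    - [1, 0, 0, -0.02, 0, 0, 0]
    - [1, 0, 0, -0.04, 0, 0, 0]
    - [1, 0, 0, -0.01, 0, 0, 0]
    - [1, 0.001, 0.015, 0, 0, 0, 0]
    - [1, 0.002, 0.032, 0, 0, 0, 0]
    - [1, 0.002, 0.032, 0, 0, 0, 0]
    - [1, 0.002, 0.032, 0, 0, 0, 0]
    - [1, 0.002, 0.032, 0, 0, 0, 0]
    - [1, 0.002, 0.032, 0, 0, 0, 0]
    - [1, 0.002, 0.032, 0, 0, 0, 0]
    - [1, 0.002, 0.032, 0, 0, 0, 0]
    - [1, 0.002, 0.032, 0, 0, 0, 0]
    - [1, 0.002, 0.032, 0, 0, 0, 0]
    - [1, 0.002, 0.032, 0, 0, 0, 0]
    - [1, 0.002, 0.025, 0, 0, 0, 0]
    - [1, 0.001, 0.012, 0, 0, 0, 0]

```text
time: 14.75
tool_pos: [0.5486, -0.0785, 0.2038]
tool_rot: [3.135, -0.191, -0.003]
wrist_force: [0.1, -0.2, -0.7]
finger_gap: 0.0856
gripper_force: 0.0
```

Call:
arm_command:
  deltas:
    - [1, 0, 0, 0, 0, 0, 0]
    - [1, 0, 0, 0, 0, 0, 0]
    - [1, 0, 0, 0, 0, 0, 0]

```text
time: 15.05
tool_pos: [0.5502, -0.0726, 0.2052]
tool_rot: [-3.136, 0.18, 0.0]
wrist_force: [-0.3, 0.9, 0.1]
finger_gap: 0.0853
gripper_force: 0.0
```

Run:
```python
from h import *
from bench import env
f=wrist(env);go(env,(.551,-.074,.205),(.551,-.074,.112))
im=np.clip(f['color']*1.4,0,255).astype(np.uint8)
for P in((.551,-.074,.148),(.581,-.017,.062),(.456,-.318,.023)):
    u=proj(f,P)[0];cv2.drawMarker(im,tuple(int(v) for v in u.round()),(0,0,255),0,12)
cv2.imwrite('pics/w3.png',im)
```

```text
t 15.1 tcp [ 0.5502 -0.0726  0.2052] yaw -6.58 gap 0.0853 g 0.0
t 15.1 tcp [ 0.5502 -0.0727  0.2053] yaw -6.58 gap 0.0854 g 0.0
(0.551, -0.074, 0.205) -> [0.9 1.2 0.3]
(0.551, -0.074, 0.112) -> [ 0.   0.1 93. ]
rot [-0.03  0.    0.12]
```

View pics/w3.png

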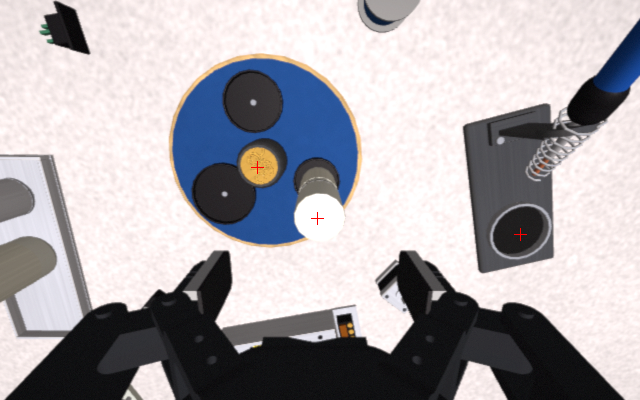

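Call:
arm_command:
  deltas:
    - [1, 0.001, 0.001, 0.02, 0, 0, 0]
    - [1, 0, 0, 0.03, 0, 0, 0]
    - [1, 0, 0, 0.025, 0, 0, 0]
    - [1, 0, 0, 0.015, 0, 0, 0]
    - [1, 0, 0, 0, 0, 0, 0]
    - [1, 0, 0, 0, 0, 0, 0]
    - [0, 0, 0, 0, 0, 0, 0]
    - [0, 0, 0, 0, 0, 0, 0]
    - [0, 0, 0, 0, 0, 0, 0]
    - [0, 0, 0, 0, 0, 0, 0]
    - [0, 0, 0, 0, 0, 0, 0]
    - [0, 0, 0, 0, 0, 0, 0]
    - [0, 0, 0, 0, 0, 0, 0]
    - [0, 0, 0, 0, 0, 0, 0]
  newtons: 30

```text
time: 16.5
tool_pos: [0.5516, -0.0757, 0.1161]
tool_rot: [3.136, -0.184, 0.002]
wrist_force: [-0.4, -1.0, 6.0]
finger_gap: 0.0385
gripper_force: 29.8
```

Run:
```python
from h import *
from bench import env
s,M=state(env);print(s['wrist_force']);go(env,(.551,-.074,.17),(.4116,.3163,.17))
```

```text
t 16.5 tcp [ 0.5516 -0.0757  0.1161] yaw -6.73 gap 0.0385 g 29.8
[-0.44109727 -1.0372873   6.04732099]
t 16.5 tcp [ 0.5516 -0.0757  0.1161] yaw -6.73 gap 0.0385 g 29.8
(0.551, -0.074, 0.17) -> [ -0.7  -1.7 -53.9]
(0.4116, 0.3163, 0.17) -> [-1.842e+02 -3.713e+02 -3.000e-01]
rot [ 0.01 -0.08 -0.03]
```

Call:
arm_command:
  deltas:
    - [0, 0, 0, -0.015, 0, 0, 0]
    - [0, 0, 0, -0.025, 0, 0, 0]
    - [0, -0.006, -0.012, -0.01, 0, 0, 0]
    - [0, -0.012, -0.024, 0, 0, 0, 0]
    - [0, -0.016, -0.032, 0, 0, 0, 0]
    - [0, -0.016, -0.032, 0, 0, 0, 0]
    - [0, -0.016, -0.032, 0, 0, 0, 0]
    - [0, -0.016, -0.032, 0, 0, 0, 0]
    - [0, -0.016, -0.032, 0, 0, 0, 0]
    - [0, -0.016, -0.032, 0, 0, 0, 0]
    - [0, -0.016, -0.032, 0, 0, 0, 0]
    - [0, -0.016, -0.032, 0, 0, 0, 0]
    - [0, -0.016, -0.032, 0, 0, 0, 0]
    - [0, -0.014, -0.028, 0, 0, 0, 0]
    - [0, -0.009, -0.021, 0.01, 0, 0, 0]
    - [0, 0, 0, 0.02, 0, 0, 0]
    - [0, 0, 0, 0.02, 0, 0, 0]
    - [0, 0, 0, 0, 0, 0, 0]
    - [0, 0, 0, 0, 0, 0, 0]
    - [0, 0, 0, 0, 0, 0, 0]

```text
time: 18.5
tool_pos: [0.4112, 0.317, 0.1166]
tool_rot: [-3.135, 0.184, -0.002]
wrist_force: [0.3, -1.0, -0.4]
finger_gap: 0.038
gripper_force: 30.4
```

Call:
arm_command:
  deltas:
    - [0, 0, 0, 0.012, 0, 0, 0]
    - [0, 0, 0, 0.005, 0, 0, 0]
    - [0, 0, 0, 0.002, 0, 0, 0]
    - [0, 0, 0, 0.001, 0, 0, 0]
    - [0, 0, 0, 0, 0, 0, 0]

```text
time: 19.0
tool_pos: [0.4118, 0.3165, 0.0971]
tool_rot: [3.136, -0.185, 0.003]
wrist_force: [-3.0, -5.4, 20.5]
finger_gap: 0.0382
gripper_force: 32.8
```

Call:
arm_command:
  deltas:
    - [0.5, 0, 0, 0, 0, 0, 0]
    - [1, 0, 0, 0, 0, 0, 0]
    - [1, 0, 0, 0, 0, 0, 0]
    - [1, 0, 0, 0, 0, 0, 0]
    - [1, 0, 0, -0.02, 0, 0, 0]
    - [1, 0, 0, -0.04, 0, 0, 0]
    - [1, 0, 0, -0.03, 0, 0, 0]
    - [1, 0.0107, 0.0164, 0, 0, 0, 0]
    - [1, 0.02, 0.03, 0, 0, 0, 0]
    - [1, 0.02, 0.03, 0, 0, 0, 0]
    - [1, 0.02, 0.03, 0, 0, 0, 0]
    - [1, 0.02, 0.03, 0, 0, 0, 0]
    - [1, 0.02, 0.03, 0, 0, 0, 0]
    - [1, 0.02, 0.03, 0, 0, 0, 0]
    - [1, 0.02, 0.03, 0, 0, 0, 0]
    - [1, 0.02, 0.03, 0, 0, 0, 0]
    - [1, 0.02, 0.03, 0, 0, 0, 0]
    - [1, 0.017, 0.025, 0, 0, 0, 0]
    - [1, 0, 0, 0, 0, 0, 0]
    - [1, 0, 0, 0, 0, 0, 0]

```text
time: 21.0
tool_pos: [0.5806, -0.0173, 0.1848]
tool_rot: [-3.135, 0.186, 0.002]
wrist_force: [-0.5, 0.9, -0.5]
finger_gap: 0.0854
gripper_force: 0.0
```

Run:
```python
from h import *
from bench import env
f=wrist(env);go(env,(.5812,-.017,.187),(.5812,-.017,.037))
im=np.clip(f['color']*1.4,0,255).astype(np.uint8)
import pickle;pickle.dump(f,open('w4.pkl','wb'))
t=env.grab_frame('top')['color'][150:280,160:330]
im=im[:300]
t=cv2.resize(t,(340,260),interpolation=cv2.INTER_CUBIC)
o=np.zeros((562,640,3),np.uint8);o[:300]=im;o[302:,:340]=t
cv2.imwrite('pics/w4.png',o)
```

```text
t 21.0 tcp [ 0.5806 -0.0173  0.1848] yaw -6.78 gap 0.0854 g 0.0
t 21.1 tcp [ 0.5805 -0.0162  0.185 ] yaw -6.68 gap 0.0853 g 0.0
(0.5812, -0.017, 0.187) -> [ 0.8  0.8 -2. ]
(0.5812, -0.017, 0.037) -> [1.0e-01 1.0e-01 1.5e+02]
rot [-0.04  0.04  0.02]
```

View pics/w4.png

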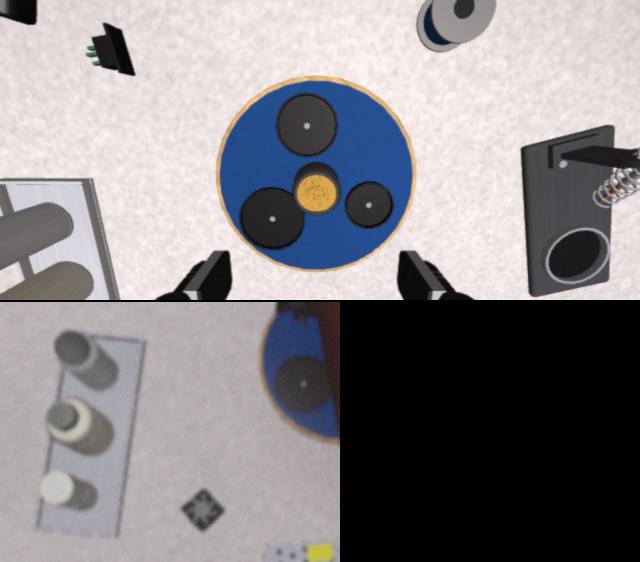

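All three stand upright in the tray. Wrist view: holder centre dots at (272,218), (307,126), (369,205); cleaner (317,193); collar (577,255).

Run:
```python
from h import *
import pickle
f=pickle.load(open('w4.pkl','rb'))
for n,p,z in(('wide',(272,218),.023),('mid',(307,126),.023),('slim',(369,205),.023),('clean',(317,193),.062),('collar',(577,255),.023),('disc',(316,174),.02)): print(n,ray(f,p,z).round(4))
```

```text
wide [0.5492 0.0356 0.023 ]
mid [ 0.6451 -0.0168  0.023 ]
slim [ 0.5516 -0.0753  0.023 ]
clean [ 0.5829 -0.0197  0.062 ]
collar [ 0.4602 -0.3167  0.023 ]
disc [ 0.5932 -0.0201  0.02  ]
```

Call:
arm_command:
  deltas:
    - [1, 0.001, 0.001, 0.02, 0, 0, 0]
    - [1, 0, 0, 0.04, 0, 0, 0]
    - [1, 0, 0, 0.04, 0, 0, 0]
    - [1, 0, 0, 0.02, 0, 0, 0]
    - [1, 0, 0, 0, 0, 0, 0]
    - [1, 0, 0, 0, 0, 0, 0]

```text
time: 21.7
tool_pos: [0.5818, -0.017, 0.0662]
tool_rot: [-3.136, 0.182, -0.001]
wrist_force: [0.2, -0.2, 1.2]
finger_gap: 0.0855
gripper_force: 0.0
```

Call:
arm_command:
  deltas:
    - [1, 0, 0.0015, 0.015, 0, 0, 0]
    - [1, 0, 0, 0.013, 0, 0, 0]
    - [1, 0, 0, 0, 0, 0, 0]
    - [1, 0, 0, 0, 0, 0, 0]
    - [0, 0, 0, 0, 0, 0, 0]
    - [0, 0, 0, 0, 0, 0, 0]
    - [0, 0, 0, 0, 0, 0, 0]
    - [0, 0, 0, 0, 0, 0, 0]
    - [0, 0, 0, 0, 0, 0, 0]
    - [0, 0, 0, 0, 0, 0, 0]
    - [0, 0, 0, 0, 0, 0, 0]
    - [0, 0, 0, 0, 0, 0, 0]

```text
time: 22.9
tool_pos: [0.5819, -0.0196, 0.0381]
tool_rot: [3.136, -0.184, 0.001]
wrist_force: [-2.3, 0.2, 5.1]
finger_gap: 0.0484
gripper_force: 30.5
```

Run:
```python
from h import *
from bench import env
go(env,(.582,-.019,.1),(.458,-.317,.1),(.458,-.317,.032))
```

```text
t 22.9 tcp [ 0.5819 -0.0196  0.0381] yaw -6.71 gap 0.0484 g 30.5
(0.582, -0.019, 0.1) -> [  0.1  -0.6 -61.9]
(0.458, -0.317, 0.1) -> [-8.830e+01  3.105e+02 -1.000e-01]
(0.458, -0.317, 0.032) -> [-0.1  0.  68. ]
rot [-0.   -0.05 -0.01]
```

Call:
arm_command:
  deltas:
    - [0, 0, 0, -0.015, 0, 0, 0]
    - [0, 0, 0, -0.03, 0, 0, 0]
    - [0, 0, 0, -0.025, 0, 0, 0]
    - [0, -0.0077, 0.0138, 0, 0, 0, 0]
    - [0, -0.014, 0.03, 0, 0, 0, 0]
    - [0, -0.014, 0.03, 0, 0, 0, 0]
    - [0, -0.014, 0.03, 0, 0, 0, 0]
    - [0, -0.014, 0.03, 0, 0, 0, 0]
    - [0, -0.014, 0.03, 0, 0, 0, 0]
    - [0, -0.014, 0.03, 0, 0, 0, 0]
    - [0, -0.011, 0.02, 0, 0, 0, 0]
    - [0, 0.004, 0.022, 0, 0, 0, 0]
    - [0, 0.004, 0.03, 0, 0, 0, 0]
    - [0, 0.004, 0.028, 0, 0, 0, 0]
    - [0, 0.0023, 0.016, 0, 0, 0, 0]
    - [0, 0, 0, 0.02, 0, 0, 0]
    - [0, 0, 0, 0, 0, 0, 0]
    - [0, 0, 0, 0, 0, 0, 0]
    - [0, 0, 0, 0, 0, 0, 0]

```text
time: 24.8
tool_pos: [0.4579, -0.3164, 0.0881]
tool_rot: [3.136, -0.182, 0.001]
wrist_force: [-0.1, 0.5, -2.7]
finger_gap: 0.048
gripper_force: 31.7
```

Run:
```python
from h import *
from bench import env
f=wrist(env);go(env,(.458,-.317,.083),(.458,-.317,.032))
im=np.clip(f['color']*1.4,0,255).astype(np.uint8)
import pickle;pickle.dump(f,open('w5.pkl','wb'))
a=np.linspace(0,2*np.pi,60)
for P in np.c_[.458+.034*np.cos(a),-.317+.034*np.sin(a),0*a+.023]:
    u=proj(f,P)[0];cv2.circle(im,tuple(int(v) for v in u.round()),1,(0,0,255))
cv2.imwrite('pics/w5.png',im)
```

```text
t 24.8 tcp [ 0.4579 -0.3164  0.0881] yaw -6.66 gap 0.048 g 31.7
t 24.9 tcp [ 0.458  -0.3166  0.0882] yaw -6.66 gap 0.0484 g 31.7
(0.458, -0.317, 0.083) -> [0.1 0.4 5.2]
(0.458, -0.317, 0.032) -> [-0. -0. 51.]
rot [ 0.02 -0.05  0.04]
```

View pics/w5.png

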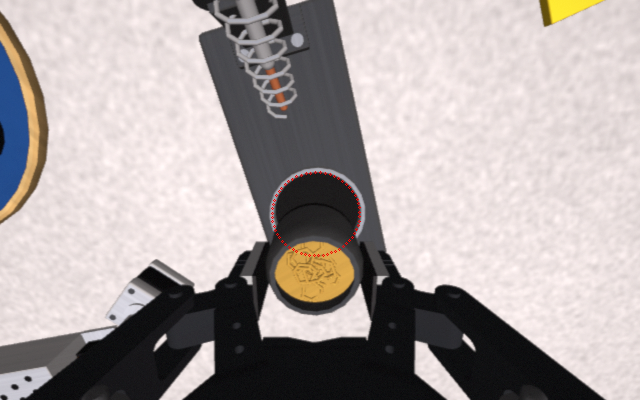

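Call:
arm_command:
  deltas:
    - [0, 0, 0.0005, 0.015, 0, 0, 0]
    - [0, 0, 0, 0.02, 0, 0, 0]
    - [0, 0, 0, 0.012, 0, 0, 0]
    - [0, 0, 0, 0.006, 0, 0, 0]
    - [0, 0, 0, 0.002, 0, 0, 0]
    - [0, 0, 0, 0.001, 0, 0, 0]
    - [0, 0, 0, 0, 0, 0, 0]

```text
time: 25.55
tool_pos: [0.4574, -0.3174, 0.0321]
tool_rot: [3.136, -0.184, -0.0]
wrist_force: [-2.5, 1.5, 3.7]
finger_gap: 0.0486
gripper_force: 32.1
```

Call:
arm_command:
  deltas:
    - [0.6, 0, 0, 0, 0, 0, 0]
    - [0.8, 0, 0, 0, 0, 0, 0]
    - [1, 0, 0, 0, 0, 0, 0]
    - [1, 0, 0, 0, 0, 0, 0]
    - [1, 0, 0, 0, 0, 0, 0]
    - [1, 0, 0, -0.01, 0, 0, 0]
    - [1, 0, 0, -0.03, 0, 0, 0]
    - [1, 0, 0, -0.04, 0, 0, 0]
    - [1, 0, 0, -0.04, 0, 0, 0]
    - [1, 0, 0, -0.04, 0, 0, 0]
    - [1, 0, 0, 0, 0, 0, 0]

```text
time: 26.65
tool_pos: [0.4601, -0.3189, 0.1982]
tool_rot: [3.131, -0.184, 0.013]
wrist_force: [0.4, -1.0, 0.3]
finger_gap: 0.0855
gripper_force: 0.0
```

Run:
```python
from h import *
from bench import env
f=wrist(env);go(env,(.5,0,.195),(.4118,.3165,.195))
im=np.clip(f['color']*1.6,0,255).astype(np.uint8)
cv2.imwrite('pics/w6.png',im)
```

```text
t 26.6 tcp [ 0.4601 -0.3189  0.1982] yaw -6.71 gap 0.0855 g 0.0
t 26.7 tcp [ 0.459  -0.3183  0.1952] yaw -6.72 gap 0.0853 g 0.0
(0.5, 0, 0.195) -> [   3.5 -320.9   -0.8]
(0.4118, 0.3165, 0.195) -> [-124.6 -304.    -1.6]
rot [ 0.17 -0.32 -0.02]
```

View pics/w6.png

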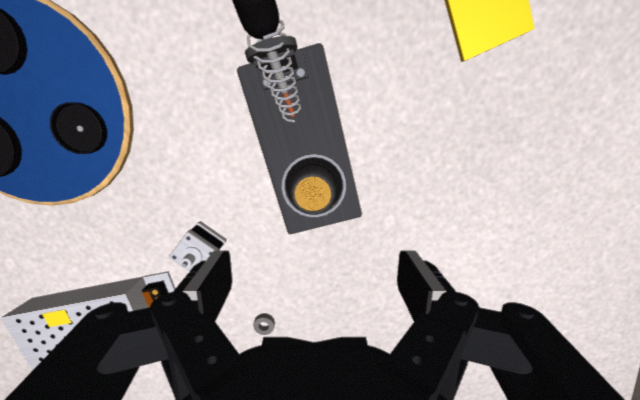

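Cleaner stands in the collar (rim centre (313,194), collar (314,185)).

Run:
```python
from h import *
from bench import env
f=wrist(env)
print(ray(f,(313,194),.056),ray(f,(314,185),.023))
```

```text
t 26.7 tcp [ 0.459  -0.3183  0.1952] yaw -6.72 gap 0.0853 g 0.0
[ 0.45713367 -0.31677058  0.056     ] [ 0.45877857 -0.31808879  0.023     ]
```

Call:
arm_command:
  deltas:
    - [1, 0.001, -0.03, 0, 0, 0, 0]
    - [1, 0.001, -0.04, 0, 0, 0, 0]
    - [1, 0.001, -0.04, 0, 0, 0, 0]
    - [1, 0.001, -0.04, 0, 0, 0, 0]
    - [1, 0.001, -0.04, 0, 0, 0, 0]
    - [1, 0, -0.04, 0, 0, 0, 0]
    - [1, 0, -0.04, 0, 0, 0, 0]
    - [1, 0, -0.04, 0, 0, 0, 0]
    - [1, -0.014, -0.036, 0, 0, 0, 0]
    - [1, -0.014, -0.036, 0, 0, 0, 0]
    - [1, -0.014, -0.036, 0, 0, 0, 0]
    - [1, -0.014, -0.036, 0, 0, 0, 0]
    - [1, -0.014, -0.036, 0, 0, 0, 0]
    - [1, -0.014, -0.036, 0, 0, 0, 0]
    - [1, -0.014, -0.036, 0, 0, 0, 0]
    - [1, -0.013, -0.036, 0, 0, 0, 0]
    - [1, -0.0085, -0.0244, 0, 0, 0, 0]
    - [1, 0, 0, 0, 0, 0, 0]
    - [1, 0, 0, 0, 0, 0, 0]
    - [1, 0, 0, 0, 0, 0, 0]

```text
time: 28.75
tool_pos: [0.4167, 0.3127, 0.1906]
tool_rot: [3.135, -0.186, -0.001]
wrist_force: [0.0, -0.4, 0.1]
finger_gap: 0.085
gripper_force: 0.0
```

Run:
```python
from h import *
from bench import env
f=wrist(env);go(env,(.4118,.3165,.195),(.4118,.3165,.0965))
```

```text
t 28.8 tcp [0.4167 0.3127 0.1906] yaw -6.79 gap 0.085 g 0.0
t 28.8 tcp [0.4169 0.3126 0.1908] yaw -6.82 gap 0.0852 g 0.0
(0.4118, 0.3165, 0.195) -> [-5.5 -3.3 -4.2]
(0.4118, 0.3165, 0.0965) -> [ 0.1 -0.1 98.5]
rot [ 0.06  0.03 -0.12]
```

Call:
arm_command:
  deltas:
    - [1, -0.0055, -0.0033, 0, 0, 0, 0]
    - [1, 0, 0, 0.02, 0, 0, 0]
    - [1, 0, 0, 0.03, 0, 0, 0]
    - [1, 0, 0, 0.03, 0, 0, 0]
    - [1, 0, 0, 0.0125, 0, 0, 0]
    - [1, 0, 0, 0, 0, 0, 0]
    - [1, 0, 0, 0, 0, 0, 0]
    - [0, 0, 0, 0, 0, 0, 0]
    - [0, 0, 0, 0, 0, 0, 0]
    - [0, 0, 0, 0, 0, 0, 0]
    - [0, 0, 0, 0, 0, 0, 0]
    - [0, 0, 0, 0, 0, 0, 0]
    - [0, 0, 0, 0, 0, 0, 0]
    - [0, 0, 0, 0, 0, 0, 0]
    - [0, 0, 0, 0, 0, 0, 0]
  newtons: 30

```text
time: 30.3
tool_pos: [0.4119, 0.318, 0.0996]
tool_rot: [-3.136, 0.184, -0.002]
wrist_force: [-0.8, -2.2, 6.5]
finger_gap: 0.0384
gripper_force: 29.6
```

Run:
```python
from h import *
from bench import env
go(env,(.4118,.3165,.148),(.5515,-.0755,.148))
```

```text
t 30.3 tcp [0.4119 0.318  0.0996] yaw -6.73 gap 0.0384 g 29.6
(0.4118, 0.3165, 0.148) -> [  0.1   1.5 -48.4]
(0.5515, -0.0755, 0.148) -> [1.847e+02 3.729e+02 1.000e-01]
rot [-0.01 -0.06 -0.03]
```

Call:
arm_command:
  deltas:
    - [0, 0, 0, -0.015, 0, 0, 0]
    - [0, 0, 0, -0.025, 0, 0, 0]
    - [0, 0.009, 0.021, -0.02, 0, 0, 0]
    - [0, 0.014, 0.028, 0, 0, 0, 0]
    - [0, 0.016, 0.032, 0, 0, 0, 0]
    - [0, 0.016, 0.032, 0, 0, 0, 0]
    - [0, 0.016, 0.032, 0, 0, 0, 0]
    - [0, 0.016, 0.032, 0, 0, 0, 0]
    - [0, 0.016, 0.032, 0, 0, 0, 0]
    - [0, 0.016, 0.032, 0, 0, 0, 0]
    - [0, 0.016, 0.032, 0, 0, 0, 0]
    - [0, 0.016, 0.032, 0, 0, 0, 0]
    - [0, 0.016, 0.032, 0, 0, 0, 0]
    - [0, 0.012, 0.025, 0, 0, 0, 0]
    - [0, 0.0055, 0.0125, 0, 0, 0, 0]
    - [0, 0, 0, 0.015, 0, 0, 0]
    - [0, 0, 0, 0, 0, 0, 0]
    - [0, 0, 0, 0, 0, 0, 0]
    - [0, 0, 0, 0, 0, 0, 0]

```text
time: 32.2
tool_pos: [0.5507, -0.0739, 0.144]
tool_rot: [-3.136, 0.18, 0.0]
wrist_force: [-0.4, -0.0, -1.9]
finger_gap: 0.0386
gripper_force: 30.6
```

Run:
```python
from h import *
from bench import env
go(env,(.5515,-.0755,.1186))
```

```text
t 32.2 tcp [ 0.5507 -0.0739  0.144 ] yaw -6.58 gap 0.0386 g 30.6
(0.5515, -0.0755, 0.1186) -> [ 1.   1.5 25.4]
rot [-0.02  0.    0.12]
```

Call:
arm_command:
  deltas:
    - [0, 0.001, 0.001, 0.01, 0, 0, 0]
    - [0, 0, 0, 0.01, 0, 0, 0]
    - [0, 0, 0, 0.004, 0, 0, 0]
    - [0, 0, 0, 0.002, 0, 0, 0]
    - [0, 0, 0, 0, 0, 0, 0]
    - [0, 0, 0, 0, 0, 0, 0]

```text
time: 32.8
tool_pos: [0.552, -0.077, 0.1185]
tool_rot: [3.136, -0.184, 0.001]
wrist_force: [-2.0, -0.9, 8.8]
finger_gap: 0.0383
gripper_force: 31.0
```

Call:
arm_command:
  deltas:
    - [0.5, 0, 0, 0, 0, 0, 0]
    - [1, 0, 0, 0, 0, 0, 0]
    - [1, 0, 0, 0, 0, 0, 0]
    - [1, 0, 0, 0, 0, 0, 0]
    - [1, 0, 0, -0.02, 0, 0, 0]
    - [1, 0, 0, -0.04, 0, 0, 0]
    - [1, 0, 0, -0.02, 0, 0, 0]
    - [1, -0.009, -0.032, 0, 0, 0, 0]
    - [1, -0.009, -0.032, 0, 0, 0, 0]
    - [1, -0.009, -0.032, 0, 0, 0, 0]
    - [1, -0.009, -0.032, 0, 0, 0, 0]
    - [1, -0.009, -0.032, 0, 0, 0, 0]
    - [1, -0.009, -0.032, 0, 0, 0, 0]
    - [1, -0.009, -0.032, 0, 0, 0, 0]
    - [1, -0.009, -0.032, 0, 0, 0, 0]
    - [1, -0.009, -0.032, 0, 0, 0, 0]
    - [1, -0.009, -0.032, 0, 0, 0, 0]
    - [1, -0.009, -0.032, 0, 0, 0, 0]
    - [1, -0.0058, -0.022, 0, 0, 0, 0]
    - [1, 0, 0, 0, 0, 0, 0]

```text
time: 34.8
tool_pos: [0.4896, 0.3109, 0.1978]
tool_rot: [-3.135, 0.176, 0.002]
wrist_force: [0.1, -0.1, -0.2]
finger_gap: 0.0852
gripper_force: 0.0
```

Call:
arm_command:
  deltas:
    - [1, 0, 0, 0, 0, 0, 0]
    - [1, 0, 0, 0, 0, 0, 0]
    - [1, 0, 0, 0, 0, 0, 0]

```text
time: 35.1
tool_pos: [0.492, 0.3057, 0.1978]
tool_rot: [3.135, -0.187, 0.0]
wrist_force: [0.4, -0.3, -0.0]
finger_gap: 0.0854
gripper_force: 0.0
```

Run:
```python
from h import *
from bench import env
go(env,(.4916,.3072,.199),(.4916,.3072,.1345))
```

```text
t 35.1 tcp [0.492  0.3057 0.1978] yaw -6.83 gap 0.0854 g 0.0
(0.4916, 0.3072, 0.199) -> [-0.5 -1.5 -1.2]
(0.4916, 0.3072, 0.1345) -> [-0.  -0.  64.5]
rot [ 0.03 -0.01 -0.13]
```

Call:
arm_command:
  deltas:
    - [1, 0, -0.001, 0.02, 0, 0, 0]
    - [1, 0, 0, 0.02, 0, 0, 0]
    - [1, 0, 0, 0.015, 0, 0, 0]
    - [1, 0, 0, 0.0075, 0, 0, 0]
    - [1, 0, 0, 0, 0, 0, 0]
    - [1, 0, 0, 0, 0, 0, 0]
    - [0, 0, 0, 0, 0, 0, 0]
    - [0, 0, 0, 0, 0, 0, 0]
    - [0, 0, 0, 0, 0, 0, 0]
    - [0, 0, 0, 0, 0, 0, 0]
    - [0, 0, 0, 0, 0, 0, 0]
    - [0, 0, 0, 0, 0, 0, 0]
    - [0, 0, 0, 0, 0, 0, 0]
    - [0, 0, 0, 0, 0, 0, 0]
  newtons: 40

```text
time: 36.5
tool_pos: [0.4918, 0.3082, 0.1358]
tool_rot: [-3.136, 0.184, -0.001]
wrist_force: [-0.8, -0.3, 5.9]
finger_gap: 0.0289
gripper_force: 39.6
```

Run:
```python
from h import *
from bench import env
go(env,(.4916,.3072,.185),(.549,.036,.185))
```

```text
t 36.5 tcp [0.4918 0.3082 0.1358] yaw -6.72 gap 0.0289 g 39.6
(0.4916, 0.3072, 0.185) -> [ -0.    0.9 -49.2]
(0.549, 0.036, 0.185) -> [ 88.7 262.6  -0. ]
rot [-0.02 -0.04 -0.02]
```

Call:
arm_command:
  deltas:
    - [0, 0, 0, -0.01, 0, 0, 0]
    - [0, 0, 0, -0.025, 0, 0, 0]
    - [0, 0, 0, -0.02, 0, 0, 0]
    - [0, 0.004, 0.012, 0, 0, 0, 0]
    - [0, 0.008, 0.024, 0, 0, 0, 0]
    - [0, 0.01, 0.03, 0, 0, 0, 0]
    - [0, 0.01, 0.03, 0, 0, 0, 0]
    - [0, 0.01, 0.03, 0, 0, 0, 0]
    - [0, 0.01, 0.03, 0, 0, 0, 0]
    - [0, 0.01, 0.03, 0, 0, 0, 0]
    - [0, 0.01, 0.03, 0, 0, 0, 0]
    - [0, 0.0086, 0.0255, 0, 0, 0, 0]
    - [0, 0.006, 0.016, 0, 0, 0, 0]
    - [0, 0.002, 0.006, 0, 0, 0, 0]
    - [0, 0, 0, 0.01, 0, 0, 0]
    - [0, 0, 0, 0, 0, 0, 0]
    - [0, 0, 0, 0, 0, 0, 0]
    - [0, 0, 0, 0, 0, 0, 0]

```text
time: 38.3
tool_pos: [0.5485, 0.0371, 0.1803]
tool_rot: [-3.136, 0.181, 0.0]
wrist_force: [0.4, -0.1, -2.5]
finger_gap: 0.0292
gripper_force: 39.9
```

Run:
```python
from h import *
from bench import env
go(env,(.549,.036,.1548))
```

```text
t 38.3 tcp [0.5485 0.0371 0.1803] yaw -6.62 gap 0.0292 g 39.9
(0.549, 0.036, 0.1548) -> [ 0.7  1.  25.5]
rot [-0.02  0.01  0.08]
```

Call:
arm_command:
  deltas:
    - [0, 0.001, 0.001, 0.01, 0, 0, 0]
    - [0, 0, 0, 0.01, 0, 0, 0]
    - [0, 0, 0, 0.004, 0, 0, 0]
    - [0, 0, 0, 0.002, 0, 0, 0]
    - [0, 0, 0, 0, 0, 0, 0]
    - [0, 0, 0, 0, 0, 0, 0]

```text
time: 38.9
tool_pos: [0.55, 0.0348, 0.155]
tool_rot: [3.136, -0.184, 0.002]
wrist_force: [-1.4, -0.5, 6.1]
finger_gap: 0.0294
gripper_force: 40.7
```

Call:
arm_command:
  deltas:
    - [0.5, 0, 0, 0, 0, 0, 0]
    - [1, 0, 0, 0, 0, 0, 0]
    - [1, 0, 0, 0, 0, 0, 0]
    - [1, 0, 0, 0, 0, 0, 0]
    - [1, 0, 0, -0.02, 0, 0, 0]
    - [1, 0, 0, -0.03, 0, 0, 0]
    - [1, 0, 0, -0.01, 0, 0, 0]
    - [1, -0.001, -0.03, 0, 0, 0, 0]
    - [1, -0.001, -0.03, 0, 0, 0, 0]
    - [1, -0.001, -0.03, 0, 0, 0, 0]
    - [1, -0.001, -0.03, 0, 0, 0, 0]
    - [1, -0.001, -0.03, 0, 0, 0, 0]
    - [1, -0.001, -0.03, 0, 0, 0, 0]
    - [1, -0.001, -0.03, 0, 0, 0, 0]
    - [1, -0.002, -0.03, 0, 0, 0, 0]
    - [1, -0.0013, -0.0236, 0, 0, 0, 0]
    - [1, 0, 0, 0, 0, 0, 0]
    - [1, 0, 0, 0, 0, 0, 0]
    - [1, 0, 0, 0, 0, 0, 0]
    - [1, 0, 0, 0, 0, 0, 0]

```text
time: 40.9
tool_pos: [0.5706, 0.2964, 0.2143]
tool_rot: [3.135, -0.187, 0.0]
wrist_force: [0.3, -0.8, 0.4]
finger_gap: 0.085
gripper_force: 0.0
```

Run:
```python
from h import *
from bench import env
go(env,(.5703,.2978,.2),(.5703,.2978,.138))
```

```text
t 40.9 tcp [0.5706 0.2964 0.2143] yaw -6.82 gap 0.085 g 0.0
(0.5703, 0.2978, 0.2) -> [-0.5 -1.4 14.3]
(0.5703, 0.2978, 0.138) -> [-0. -0. 62.]
rot [ 0.04 -0.02 -0.12]
```

Call:
arm_command:
  deltas:
    - [1, 0, -0.001, 0.02, 0, 0, 0]
    - [1, 0, 0, 0.025, 0, 0, 0]
    - [1, 0, 0, 0.02, 0, 0, 0]
    - [1, 0, 0, 0.0115, 0, 0, 0]
    - [1, 0, 0, 0, 0, 0, 0]
    - [1, 0, 0, 0, 0, 0, 0]
    - [0, 0, 0, 0, 0, 0, 0]
    - [0, 0, 0, 0, 0, 0, 0]
    - [0, 0, 0, 0, 0, 0, 0]
    - [0, 0, 0, 0, 0, 0, 0]
    - [0, 0, 0, 0, 0, 0, 0]
    - [0, 0, 0, 0, 0, 0, 0]
    - [0, 0, 0, 0, 0, 0, 0]
    - [0, 0, 0, 0, 0, 0, 0]

```text
time: 42.3
tool_pos: [0.5706, 0.2992, 0.1387]
tool_rot: [-3.136, 0.184, -0.002]
wrist_force: [-0.9, 0.2, 5.6]
finger_gap: 0.0352
gripper_force: 40.2
```

Run:
```python
from h import *
from bench import env
go(env,(.5703,.2978,.19),(.6442,-.0175,.19))
```

```text
t 42.3 tcp [0.5706 0.2992 0.1387] yaw -6.72 gap 0.0352 g 40.2
(0.5703, 0.2978, 0.19) -> [ -0.1   1.4 -51.3]
(0.6442, -0.0175, 0.19) -> [ 1.103e+02  3.045e+02 -1.000e-01]
rot [-0.04 -0.06 -0.02]
```

Call:
arm_command:
  deltas:
    - [0, 0, 0, -0.01, 0, 0, 0]
    - [0, 0, 0, -0.025, 0, 0, 0]
    - [0, 0, 0, -0.02, 0, 0, 0]
    - [0, 0.004, 0.012, 0, 0, 0, 0]
    - [0, 0.008, 0.024, 0, 0, 0, 0]
    - [0, 0.011, 0.03, 0, 0, 0, 0]
    - [0, 0.011, 0.03, 0, 0, 0, 0]
    - [0, 0.011, 0.03, 0, 0, 0, 0]
    - [0, 0.011, 0.03, 0, 0, 0, 0]
    - [0, 0.011, 0.03, 0, 0, 0, 0]
    - [0, 0.011, 0.03, 0, 0, 0, 0]
    - [0, 0.011, 0.03, 0, 0, 0, 0]
    - [0, 0.011, 0.03, 0, 0, 0, 0]
    - [0, 0.007, 0.02, 0, 0, 0, 0]
    - [0, 0.0032, 0.0099, 0, 0, 0, 0]
    - [0, 0, 0, 0.01, 0, 0, 0]
    - [0, 0, 0, 0, 0, 0, 0]
    - [0, 0, 0, 0, 0, 0, 0]
    - [0, 0, 0, 0, 0, 0, 0]

```text
time: 44.2
tool_pos: [0.6438, -0.0162, 0.1829]
tool_rot: [-3.136, 0.181, 0.0]
wrist_force: [-0.5, -0.3, -2.3]
finger_gap: 0.0351
gripper_force: 40.5
```

Run:
```python
from h import *
from bench import env
go(env,(.6442,-.0175,.1577))
```

```text
t 44.2 tcp [ 0.6438 -0.0162  0.1829] yaw -6.59 gap 0.0351 g 40.5
(0.6442, -0.0175, 0.1577) -> [ 0.6  1.3 25.2]
rot [-0.03  0.    0.11]
```

Call:
arm_command:
  deltas:
    - [0, 0.0005, 0.0005, 0.01, 0, 0, 0]
    - [0, 0, 0, 0.01, 0, 0, 0]
    - [0, 0, 0, 0.004, 0, 0, 0]
    - [0, 0, 0, 0.0018, 0, 0, 0]
    - [0, 0, 0, 0, 0, 0, 0]
    - [0, 0, 0, 0, 0, 0, 0]

```text
time: 44.8
tool_pos: [0.6448, -0.0183, 0.1578]
tool_rot: [3.136, -0.184, 0.002]
wrist_force: [-1.8, -0.6, 3.9]
finger_gap: 0.035
gripper_force: 41.2
```

Call:
arm_command:
  deltas:
    - [0.5, 0, 0, 0, 0, 0, 0]
    - [1, 0, 0, 0, 0, 0, 0]
    - [1, 0, 0, 0, 0, 0, 0]
    - [1, 0, 0, 0, 0, 0, 0]
    - [1, 0, 0, -0.02, 0, 0, 0]
    - [1, 0, 0, -0.04, 0, 0, 0]
    - [1, 0, 0, -0.03, 0, 0, 0]
    - [1, -0.03, 0, 0, 0, 0, 0]
    - [1, -0.03, 0, 0, 0, 0, 0]
    - [1, -0.03, 0, 0, 0, 0, 0]
    - [1, -0.03, 0, 0, 0, 0, 0]
    - [1, -0.03, 0, 0, 0, 0, 0]
    - [1, 0, 0, 0, 0, 0, 0]
    - [1, 0, 0, 0, 0, 0, 0]
    - [1, 0, 0, 0, 0, 0, 0]

```text
time: 46.3
tool_pos: [0.4961, -0.001, 0.2472]
tool_rot: [-3.136, 0.184, -0.001]
wrist_force: [-0.8, 0.6, -0.7]
finger_gap: 0.0854
gripper_force: 0.0
```

Run:
```python
from h import *
from bench import env
f=wrist(env)
im=np.clip(f['color']*1.4,0,255).astype(np.uint8)
for P in((.5492,.0356,.169),(.6451,-.0168,.173),(.5516,-.0753,.148),(.458,-.317,.056)):
    u=proj(f,P)[0];cv2.drawMarker(im,tuple(int(v) for v in u.round()),(0,0,255),0,12)
cv2.imwrite('pics/w7.png',im); print(env.observe()['wrist_force'])
```

```text
t 46.3 tcp [ 0.4961 -0.001   0.2472] yaw -6.73 gap 0.0854 g 0.0
[ 0.93597434 -0.20016607 -0.23349905]
```

View pics/w7.png

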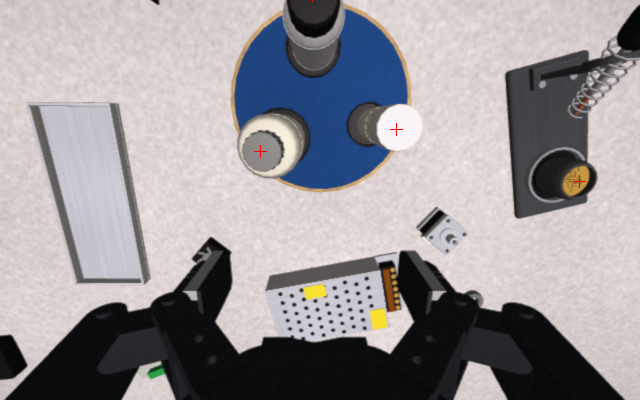

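The caps of the bottle (262,150) and stick (399,128) are within about 2 mm of their holder axes. The can stands upright at (314,10), the cleaner is in the collar at (577,181), the tray is empty and the motor is untouched. I'm handing in.

```bash
python3 -c "
from bench import env
print(env.job_done())"
```

```text
the job is handed in; nothing more can be done
None
```

The job is handed in at about 46 s of the 139 s allowed: the tip cleaner stands in the stand's collar, the bottle, can and glue stick are back in their own holders, and the motor was left alone; my last camera view showed everything upright, but the hand-in returned no verdict.

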